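# Putting the snack crockery in the plate rack

## Robot

A 6-joint arm with a two-finger parallel gripper is mounted at the origin on the work surface. World frame = base frame: x ahead of the robot, y to its left, z up, the work surface at z = 0. Lengths are in m, angles in rad, forces in N, time in s.
With the tool pointing down it reaches from about 0.375 to 0.75 m from the base axis. Payload 9 kg.
Tool frame: the origin (TCP) lies between the finger pads; the fingertips stand robot.nose_length ahead of it and the grasp point (between the pads) lies 2 mm behind it (robot.nose_length is the distance from the TCP to the fingertips, in m); z points along the fingers, y is the line along which they close (so a half turn about z gives the same grasp; the last joint's range is limited). The gripper opens to 85 mm and grips with 20 to 120 N. Pads are 22 mm wide; open, the fingers measure 114 mm over their backs; the gripper's body (76 mm by 85 mm) begins 54 mm behind the grasp point. The pads swing forward as they close: fully open they stand 13 mm farther back than shut.
Start: joints at [1.001, 0.104, 0.097, 1.564, 0, 1.353], TCP at [0.207, 0.563, 0.248] pointing down, gripper open.
Joint ranges: [-2.99, 2.99], [-0.84, 1.86], [-1.1, 1.16], [-1.84, 2.11], [-1.51, 1.56], [-3.14, 3.14]. Speed limits (rad/s): [2.22, 2.22, 2.57, 3.14, 3.14, 3.14].

## Interface

Orientations are given as a unit quaternion [w, x, y, z].
In Python, from station import robot gives the robot as it stands. The module is installed in compiled form; this text tells all that it offers.
- The arm moves only by the tool step_arm, never from a script. Its argument "increments" is a list that holds one entry, the list of rows, each a list of 4 numbers: the shift along the world's x, y, z in m, then the turn about the world's z in degrees. In form: [[[x, y, z, spin], ...]]. A call has 1 to 5 rows; each row is the pose to reach, as a shift and turn from the pose commanded when the call began; what a row does not reach only later rows make up. A row lasts 1/12 s, in which the tool goes at most 41.7 mm and 7.16 degrees, less where a joint would pass 70% of its speed; a pose out of reach is approached as far as the arm can. A call with a gripper value outside its range is refused whole. "hand" is the closure in counts, from 0 (fully open) to 255 (shut), set as the call begins (left out, the last holds). The fingers move at their own pace and stop on an object; "grip_force" is the grip in N (left out, the last holds). Time passes only in rows, so rows that repeat a pose let the fingers close. It gives the time, the measured TCP pose, the force, the opening and the grip force at its end, in the units of the state.
- robot.get_obs(): the state, without advancing time (a new reading comes with each control period).
- robot.snapshot(name): name is "scene" or "top" or "wrist"; returns a dict with "color" (400x640x3 uint8, blue, green, red), "vertical_fov" (degrees; the focal length in pixels is half the picture's height over the tangent of half this angle, whatever the lens; pixels are square), "cx", "cy" (the principal point, pixels), "rvec" (rotation vector, rad) and "tvec" (3), from world to camera coordinates, as OpenCV has them. Camera axes: x right, y down, z forward; pixel columns grow to the right and rows downward; lengths in m; the calibration is good to about 2 mm. A picture is of the moment at which its call begins. There is no depth.
- robot.hand_in(): hands the job in; it is judged then, once.
Trained networks look in a picture, given as the dict that the camera call returned (one of the last four; its "shot" number tells which), for a name from the list of things; names that differ only in an ending like _2 or _b are one class to them, and where a whole thing is asked for, a point or a joint stands for the part that bears it (a point fixed in the world has none). Each returns a list of dicts, best first, with "confidence" (0 to 1); they miss things now and then, are a little off and sometimes report something else, mostly with a low value. They report only what shows in the picture. A call takes as long as a camera call. They do not tell look-alikes from the thing itself.
- robot.find_in(picture, name): "rect" ([left, top, right, bottom] in pixels, round what is visible of it).
The state is a dict: "t": time; "q": joint angles; "qd": joint speeds; "joint_efforts": joint torques, N m; "position": TCP position; "orientation": TCP orientation; "force": force on the tool from outside, world axes, zero at the start; "ft_torque": the same for the moment, N m; "grip_width": finger opening in m; "grip_force": force on a finger pad.
Only numpy, scipy, OpenCV 4.12 (cv2) and the standard library are available. Lean on these libraries where they do the work, as an engineer would, in place of code of your own. Each camera call takes 0.05 s, during which the arm holds its last target. There are 200 camera calls.

## Task

Put the dried snack crockery away: take the large plate, the pot lid and the saucer off their wooden stands and stand each upright in its own empty slot of the wire rack, between the tines and resting down on both bars, in order of size with the large plate next to the plate already stored and the saucer in the end slot farthest from it. Set them down rather than dropping them, and leave the stored plate, the jar, the bottle and the cup where they are.

Things in the scene. Friction and masses are not known exactly. Their poses are not given: they have to be found in the camera images.
- plate_centre (a point): Large plain white plate, a flat disc 160 mm across and 8 mm thick, about 0.3 kg; this point is its centre, half-way through its thickness. Starts lying back on its stand, 60 degrees from level, top edge towards the robot. z: the disc's axis, out of its upper face; x: straight down the slope, so the top of the rim is one radius from here along -x.
- lid_centre (a point): Steel pot lid, a disc 132 mm across, 8 mm thick, about 0.25 kg; black knob (26 mm across, 22 mm high) amid its upper face. This point: the disc's centre, half-way through its 8 mm. Starts lying back on its stand, 60 degrees from level, top edge towards the robot. z: the disc's axis, out of its upper face; x: straight down the slope, so the top of the rim is one radius from here along -x.
- saucer_centre (a point): Small plain white saucer, a flat disc 108 mm across and 8 mm thick, about 0.15 kg; this point is its centre, half-way through its thickness. Starts lying back on its stand, 60 degrees from level, top edge towards the robot. z: the disc's axis, out of its upper face; x: straight down the slope, so the top of the rim is one radius from here along -x.
- stand_plate: Fixed wooden stand of the large plate. 50 mm wide backboard behind the disc's lower half (the upper half stands free, front and back); two low pins, reaching 8 mm past the disc's front, hold up its rim; 10 mm foot. Origin on the counter straight below the centre of the disc's back; +x: the way the disc's upper face looks, z up.
- stand_lid: Fixed wooden stand of the lid. 50 mm wide backboard behind the disc's lower half (the upper half stands free, front and back); two low pins, reaching 8 mm past the disc's front, hold up its rim; 10 mm foot. Origin on the counter straight below the centre of the disc's back; +x: the way the disc's upper face looks, z up.
- stand_saucer: Fixed wooden stand of the saucer. 50 mm wide backboard behind the disc's lower half (the upper half stands free, front and back); two low pins, reaching 8 mm past the disc's front, hold up its rim; 10 mm foot. Origin on the counter straight below the centre of the disc's back; +x: the way the disc's upper face looks, z up.
- rack: Fixed wire rack, 218 mm long (x), 118 wide (y), 82 high; origin on the counter under its middle, +x the far end. Two 6 mm bars along x at y = +-30 mm, centre lines 30 mm up. Slots at x = -72, -24, 24, 72 mm, each 17 mm wide between 5 mm tines that rise from the bars. Seated, the centres of plate, lid and saucer stand 77, 62 and 48.5 mm above the bars' centre lines, faces looking along x.
- slot0 (a point): Middle of the rack slot nearest the robot, at the bars' height (30 mm above the counter), midway between the two bars. The stored plate stands in it. Axes as the rack's.
- slot1 (a point): The next slot, same point and axes; empty, for the large plate.
- slot2 (a point): The next slot, same point and axes; empty, for the lid.
- slot3 (a point): The slot at the far end, same point and axes; empty, for the saucer.
- stored_centre (a point): Centre of the plate that already stands in the rack (160 mm across, 8 mm thick, white); z is the disc's axis. Loose, to be left as it is.
- jar: Loose closed amber jar, 76 mm across, 115 mm high; origin at the centre of its underside. To be left alone.
- bottle: Loose green bottle, 60 mm across, 190 mm high; origin at the centre of its underside. To be left alone.
- cup: Loose black cup, 80 mm across the rim, 100 mm high; origin at the centre of its underside. To be left alone.
Mind the look-alikes: they are no part of the job. What is shaped like the rack but orange or turquoise is not meant. What is shaped like the part that bears lid_centre but orange is not meant.

How it is judged:
At the end, for the whole second after the job is handed in: Plate, lid and saucer at rest in slots 1, 2, 3: centre within 15 mm along the rack, 12 mm across, at seated height (-9 to +7 mm), axis within 0.25 rad of the rack's length. Stored plate upright within 25 mm of its start; jar, bottle and cup within 30 mm of theirs, upright (0.15 rad) (x of plate_centre in the frame of slot1 between -0.015 and 0.015 m and y of plate_centre in the frame of slot1 between -0.012 and 0.012 m and z of plate_centre in the frame of slot1 between 0.0684 and 0.0844 m and angle between the z axis of each of plate_centre, lid_centre, saucer_centre, stored_centre and the x axis of rack, either way round below 0.25 rad and linear speed of each of plate, lid, saucer below 0.02 m/s and x of lid_centre in the frame of slot2 between -0.015 and 0.015 m and y of lid_centre in the frame of slot2 between -0.012 and 0.012 m and z of lid_centre in the frame of slot2 between 0.0532 and 0.0692 m and x of saucer_centre in the frame of slot3 between -0.015 and 0.015 m and y of saucer_centre in the frame of slot3 between -0.012 and 0.012 m and z of saucer_centre in the frame of slot3 between 0.0395 and 0.0555 m and angle between each of jar, bottle, cup's own z axis and vertical below 0.15 rad and distance of each of jar, bottle, cup from where it was at the start of the episode below 0.03 m and distance of stored_centre from where it was at the start of the episode below 0.025 m); the robot touches nothing.
It fails at once if a plate, lid or saucer is dropped or flung: it moves faster than 0.5 m/s while no finger touches it ((linear speed of plate above 0.5 m/s and contact force between plate and the fingers below 0.01 N) or (linear speed of lid above 0.5 m/s and contact force between lid and the fingers below 0.01 N) or (linear speed of saucer above 0.5 m/s and contact force between saucer and the fingers below 0.01 N)).
It fails at once if the jar is pushed more than 30 mm or tipped over (distance of jar from where it was at the start of the episode above 0.03 m or angle between jar's own z axis and vertical above 0.4 rad).
It fails at once if the bottle is pushed more than 30 mm or tipped over (distance of bottle from where it was at the start of the episode above 0.03 m or angle between bottle's own z axis and vertical above 0.4 rad).
It fails at once if the cup is pushed more than 30 mm or tipped over (distance of cup from where it was at the start of the episode above 0.03 m or angle between cup's own z axis and vertical above 0.4 rad).
It fails at once if the plate already in the rack is moved more than 30 mm (distance of stored_centre from where it was at the start of the episode above 0.03 m).
It also fails if it takes over 72 s, if anything falls off the work surface, if the arm or the gripper's body presses on something with over 40 N, if the wrist force passes 120 N, or if a joint passes its speed limit or range.

## Working session

There is one attempt and no reset: what is moved stays moved. The work goes in short steps, Python scripts to look and compute and a tool call to move; the robot and the scene stay as the last step left them, time stands still between calls to the robot, and variables do not carry over. Pictures are saved under pics/ and viewed, at most 10 in all, crops included, and the job is handed in when it is done.

Besides the shell and the picture viewer there is one more tool, called after ">>>" by a JSON object that holds its "fn" and its "kwargs". step_arm: Moves the arm, as the interface text tells. Its arguments: {"type":"object","properties":{"increments":{"type":"array"},"hand":{"type":"number"},"grip_force":{"type":"number"}},"required":["increments"]}

```bash
mkdir -p pics; ls
cat > h.py <<'E'
import numpy as np,cv2
from station import robot
def K(p):
    f=200/np.tan(np.radians(p["vertical_fov"])/2); return np.array([[f,0,p["cx"]],[0,f,p["cy"]],[0,0,1]])
def proj(p,X): return cv2.projectPoints(np.float64(X).reshape(-1,3),p["rvec"],p["tvec"],K(p),None)[0].reshape(-1,2)
def ray(p,uv):
    R=cv2.Rodrigues(np.float64(p["rvec"]))[0]; d=R.T@np.linalg.inv(K(p))@[uv[0],uv[1],1]; return -R.T@np.float64(p["tvec"]).ravel(),d
def onz(p,uv,z):
    c,d=ray(p,uv); return c+d*(z-c[2])/d[2]
E
python3 - <<'E'
from h import *
o=robot.get_obs();print(o,robot.nose_length)
for n in("scene","top"):
    p=robot.snapshot(n);cv2.imwrite(f"pics/{n}0.png",p["color"]);print(n,p["vertical_fov"],p["rvec"],p["tvec"],ray(p,(320,200)))
    for t in("plate_centre","lid_centre","saucer_centre","rack","stored_centre","jar","bottle","cup","stand_plate"):
        print(t,[(np.round(d["rect"]).tolist(),round(d["confidence"],2)) for d in robot.find_in(p,t)])
E
```

```text
pics
{'t': 0.0, 'q': array([ 1.00134228e+00,  1.04689438e-01,  9.64788904e-02,  1.56388368e+00,
       -2.56053908e-05,  1.35307026e+00]), 'qd': array([-0.00018416,  0.00036909, -0.00061883, -0.00049878, -0.00067119,
        0.00066092]), 'joint_efforts': array([-4.76951900e-04, -5.56932735e+01,  5.03649616e+01,  1.67816406e-02,
       -3.67226266e-04, -3.79958328e-05]), 'position': array([0.20655873, 0.56300274, 0.24753337]), 'orientation': array([-2.37052061e-04,  1.74958820e-01,  9.84575538e-01, -6.04238437e-04]), 'force': array([-0.35705195,  0.30209869,  0.12371964]), 'ft_torque': array([0.0050959 , 0.04098439, 0.01079191]), 'grip_force': 0.0, 'grip_width': 0.08552179419478458} 0.017
scene 44.148418997782095 [ 1.63096386  2.12501232 -0.70906252] [ 0.21591722 -0.34335508  1.93364288] (array([1.42406966, 0.18273837, 1.35724723]), array([-0.57373129, -0.16826748, -0.80160138]))
plate_centre [([374.0, 201.0, 428.0, 250.0], 0.96), ([258.0, 163.0, 300.0, 200.0], 0.63)]
lid_centre [([434.0, 224.0, 483.0, 259.0], 0.75), ([434.0, 193.0, 478.0, 224.0], 0.6), ([239.0, 187.0, 301.0, 248.0],
[... 576 characters left out ...]
-0.08031013,  1.20845021]), array([ 0.15274563,  0.0039416 , -0.98828592]))
plate_centre [([212.0, 177.0, 262.0, 199.0], 0.68)]
lid_centre [([160.0, 177.0, 202.0, 198.0], 0.97), ([166.0, 227.0, 209.0, 268.0], 0.71)]
saucer_centre [([281.0, 177.0, 317.0, 193.0], 0.89), ([160.0, 177.0, 205.0, 196.0], 0.74)]
rack [([349.0, 157.0, 394.0, 229.0], 0.83), ([354.0, 241.0, 406.0, 318.0], 0.64), ([434.0, 174.0, 468.0, 245.0], 0.63)]
stored_centre [([346.0, 202.0, 400.0, 218.0], 0.91)]
jar [([287.0, 226.0, 314.0, 253.0], 0.88)]
bottle [([309.0, 122.0, 327.0, 153.0], 0.79)]
cup [([225.0, 120.0, 253.0, 153.0], 0.66)]
stand_plate [([234.0, 174.0, 261.0, 209.0], 0.76), ([284.0, 170.0, 312.0, 199.0], 0.54)]
```

Run:
```python
import cv2
a=cv2.imread("pics/top0.png")[100:325,140:480];cv2.imwrite("pics/top0c.png",cv2.resize(a,None,fx=2.35,fy=2.35,interpolation=2))
a=cv2.imread("pics/scene0.png")[115:315,170:500];cv2.imwrite("pics/sc0c.png",cv2.resize(a,None,fx=2.4,fy=2.4,interpolation=2))
```

```text
(no output)
```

View pics/top0c.png

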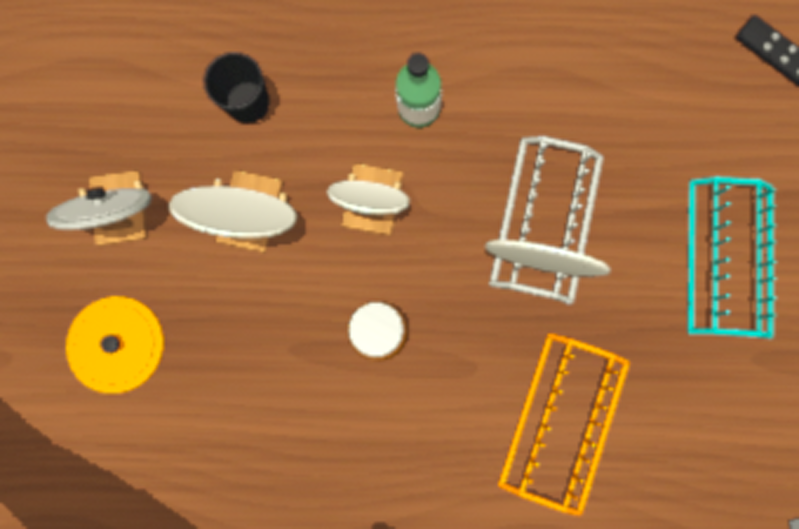

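View pics/sc0c.png

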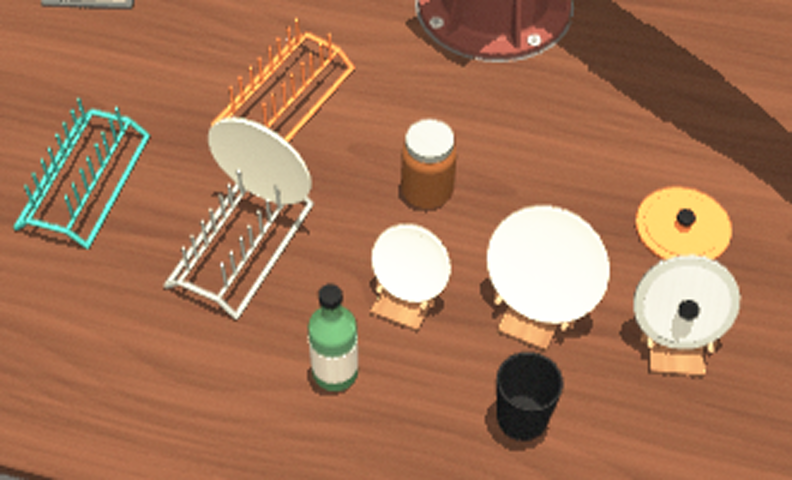

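The top view shows lid, plate and saucer on their stands, running left to right. The white rack is at about (375,193) full-frame, with the stored plate at its near end; the orange and turquoise racks and the orange lid are decoys. Next I fit the disc poses from their silhouettes.

```bash
cat >> h.py <<'E'
from scipy.optimize import least_squares
A=np.linspace(0,2*np.pi,72,endpoint=False)
def disc(x,y,z,yaw,r,el=np.radians(30),t=.008):
    n=np.array([np.cos(yaw)*np.cos(el),np.sin(yaw)*np.cos(el),np.sin(el)]);h=np.array([-np.sin(yaw),np.cos(yaw),0]);v=np.cross(n,h)
    c=np.array([x,y,z])+r*(np.cos(A)[:,None]*h+np.sin(A)[:,None]*v)
    return np.vstack([c+n*t/2,c-n*t/2])
def mom(poly):
    m=cv2.moments(np.float32(poly).reshape(-1,1,2)); a=m['m00']
    return np.array([m['m10']/a,m['m01']/a,*(np.array([m['mu20'],m['mu02'],m['mu11']])/a/12)])
def white(p,rect,pad=5):
    l,t,r,b=[int(v) for v in rect];hsv=cv2.cvtColor(p["color"],cv2.COLOR_BGR2HSV)
    m=((hsv[...,1]<75)&(hsv[...,2]>95)).astype(np.uint8);k=np.zeros_like(m);k[max(t-pad,0):b+pad,max(l-pad,0):r+pad]=1
    cs=cv2.findContours(m*k,cv2.RETR_EXTERNAL,cv2.CHAIN_APPROX_NONE)[0]
    return cv2.convexHull(max(cs,key=cv2.contourArea)).reshape(-1,2)
def fit(views,r,x0,el=np.radians(30)):
    tgt=[mom(h) for _,h in views]
    def f(s):
        return np.concatenate([(mom(cv2.convexHull(np.float32(proj(p,disc(*s,r,el)))))-t)*[1,1,.5,.5,.5] for (p,_),t in zip(views,tgt)])
    s=least_squares(f,x0,x_scale=[.01,.01,.01,.1]);return s.x,np.abs(s.fun).max()
E
python3 - <<'E'
from h import *
S=robot.snapshot("scene");T=robot.snapshot("top")
for n,r,a,b,el in(("plate",.08,[374,201,428,250],[212,177,262,199],30),("lid",.066,[434,224,483,259],[160,177,202,198],30),("saucer",.054,[326,208,355,241],[281,177,317,193],30),("stored",.08,[257,162,299,201],[346,202,400,218],0)):
    h1,h2=white(S,a),white(T,b); x0=onz(T,((b[0]+b[2])/2,(b[1]+b[3])/2),.1)
    for v in([(S,h1),(T,h2)],[(T,h2)]):
        s,e=fit(v,r,[*x0,0.],np.radians(el));print(n,np.round(s,4),np.degrees(s[3]).round(1),round(e,2))
for n,b in(("jar",[287,226,314,253]),("bottle",[309,122,327,153]),("cup",[225,120,253,153])):print(n,onz(T,((b[0]+b[2])/2,(b[1]+b[3])/2),.1).round(3))
for z in(.03,.0):print([onz(T,(140+u/2.35,100+v/2.35),z).round(3).tolist() for u,v in((525,140),(602,155),(574,300),(492,285))])
W=robot.snapshot("wrist");print(W["vertical_fov"],ray(W,(320,200)))
E
```

```text
plate [ 0.5501  0.1735  0.0901 -0.0419] -2.4 0.81
plate [ 0.5471  0.1707  0.1046 -0.1019] -5.8 0.54
lid [ 0.5515  0.3527  0.0765 -0.001 ] -0.1 0.62
lid [0.5472 0.3438 0.1021 0.0763] 4.4 0.78
saucer [ 5.763e-01  1.000e-04  6.740e-02 -4.790e-02] -2.7 0.27
saucer [ 0.5697 -0.002   0.1003 -0.0013] -0.1 0.42
stored [ 0.4969 -0.2357  0.0829 -0.0736] -4.2 1.97
stored [ 0.4931 -0.23    0.0943 -0.0093] -0.5 1.74
jar [ 0.399 -0.02   0.1  ]
bottle [ 0.717 -0.065  0.1  ]
cup [0.714 0.18  0.1  ]
[[0.668, -0.215, 0.03], [0.649, -0.323, 0.03], [0.446, -0.282, 0.03], [0.464, -0.171, 0.03]]
[[0.676, -0.219, 0.0], [0.656, -0.329, 0.0], [0.448, -0.288, 0.0], [0.467, -0.173, 0.0]]
61.24075484580501 (array([0.13180543, 0.59118159, 0.37385308]), array([ 0.30581592, -0.10651308, -0.94621665]))
```

>>> {"fn": "step_arm", "kwargs": {"increments": [[[0.02,-0.026,0.02,-5],[0.04,-0.052,0.04,-10],[0.06,-0.078,0.06,-15],[0.08,-0.105,0.07,-20],[0.1,-0.13,0.08,-25]]]}}

```text
t: 1.57
position: [0.3075, 0.4321, 0.3297]
orientation: [0.0, 0.386, 0.923, 0.001]
force: [0.3, 0.5, -0.3]
grip_width: 0.0857
grip_force: 0.0
```

>>> {"fn": "step_arm", "kwargs": {"increments": [[[0.02,-0.026,0,-5],[0.04,-0.052,0,-10],[0.06,-0.078,0,-15],[0.08,-0.105,0,-20],[0.1,-0.13,0,-25]]]}}

```text
t: 1.98
position: [0.4075, 0.3017, 0.3286]
orientation: [0.0, 0.576, 0.817, 0.0]
force: [1.4, 0.6, 0.6]
grip_width: 0.0855
grip_force: 0.0
```

>>> {"fn": "step_arm", "kwargs": {"increments": [[[0.02,-0.026,0,-5],[0.04,-0.052,0,-10],[0.06,-0.078,0,-15],[0.08,-0.105,0,-20],[0.09,-0.11,0,-26]]]}}

```text
t: 2.4
position: [0.4986, 0.1897, 0.3281]
orientation: [0.001, 0.746, 0.665, -0.0]
force: [-0.4, -0.5, -0.6]
grip_width: 0.0856
grip_force: 0.0
```

```bash
sed -i 's#/a/12)#/a/20)#' h.py
python3 - <<'E'
from h import *
o=robot.get_obs();print(o["position"],o["orientation"],o["q"])
S=robot.snapshot("scene");T=robot.snapshot("top");W=robot.snapshot("wrist")
cv2.imwrite("pics/w1.png",W["color"])
print(ray(W,(320,200)))
for t in("plate_centre","lid_centre","saucer_centre","rack"):
    print(t,[(np.round(d["rect"]).tolist(),round(d["confidence"],2)) for d in robot.find_in(W,t)])
print(proj(W,[[.55,.172,.1],[.55,.35,.09]]))
E
```

```text
[0.49862882 0.18971516 0.32810214] [ 5.62001186e-04  7.46465066e-01  6.65424339e-01 -1.97198974e-04] [ 1.18816661e-01 -6.42523387e-02  7.30075636e-02  1.70773646e+00
 -1.14746567e-03  1.80428454e+00]
(array([0.5070375 , 0.27137146, 0.45330545]), array([-0.03105724, -0.32239139, -0.94619955]))
plate_centre [([335.0, 97.0, 396.0, 242.0], 0.71)]
lid_centre [([325.0, 0.0, 388.0, 62.0], 0.75), ([150.0, 0.0, 256.0, 95.0], 0.66)]
saucer_centre [([376.0, 258.0, 405.0, 336.0], 0.87)]
rack [([325.0, 360.0, 421.0, 372.0], 0.94)]
[[368.05288246 176.35506431]
 [354.05522811  -7.51521321]]
```

View pics/w1.png

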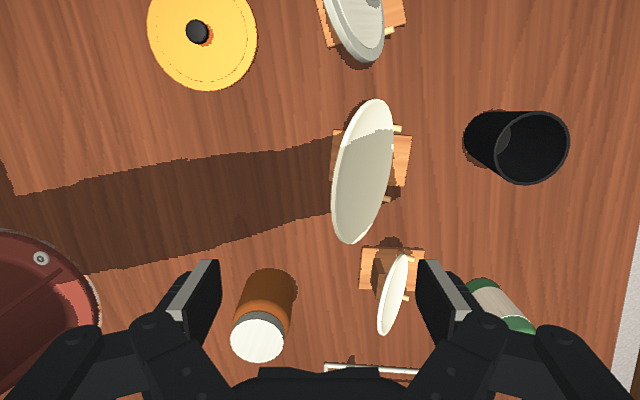

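The wrist view shows the plate whole (rect 331–396, 97–244), the saucer at (393,295) and the lid cut off at the top. Fit using all three views.

Run:
```python
from h import *
S=robot.snapshot("scene");T=robot.snapshot("top");W=robot.snapshot("wrist")
S["color"]=cv2.imread("pics/scene0.png");T["color"]=cv2.imread("pics/top0.png")
for n,r,a,b,w in(("plate",.08,[374,201,428,250],[212,177,262,199],[335,97,396,242]),("saucer",.054,[326,208,355,241],[281,177,317,193],[376,258,405,336])):
    hs,ht,hw=white(S,a),white(T,b),white(W,w,3); x0=onz(T,((b[0]+b[2])/2,(b[1]+b[3])/2),.1)
    for h in(hs,ht,hw):print(h.min(0),h.max(0))
    for v in([(S,hs),(T,ht),(W,hw)],[(W,hw),(T,ht)],[(W,hw)]):
        s,e=fit(v,r,[*x0,-.1]);s2=s;print(n,np.round(s,4),np.degrees(s[3]).round(1),round(e,2))
        top=s[:3]+r*np.array([-np.cos(s[3])*.5,-np.sin(s[3])*.5,.866]);print("top",top.round(4))
```

```text
[373 201] [423 249]
[212 179] [265 200]
[332 101] [398 244]
plate [ 0.5506  0.1728  0.0824 -0.033 ] -1.9 4.48
top [0.5107 0.1741 0.1517]
plate [ 0.551   0.1729  0.0856 -0.1391] -8.0 1.66
top [0.5113 0.1785 0.1549]
plate [ 0.5503  0.1745  0.0915 -0.1691] -9.7 1.73
top [0.5109 0.1812 0.1608]
[325 208] [357 240]
[279 177] [313 190]
[377 256] [407 336]
saucer [ 0.5772 -0.0012  0.0676 -0.0817] -4.7 1.83
top [0.5502 0.001  0.1144]
saucer [ 0.5776 -0.0018  0.0666 -0.0513] -2.9 1.85
top [ 5.506e-01 -4.000e-04  1.133e-01]
saucer [ 0.5796 -0.0092  0.0564 -0.0731] -4.2 1.21
top [ 0.5527 -0.0073  0.1032]
```

>>> {"fn": "step_arm", "kwargs": {"increments": [[[0.024,-0.013,0,-1],[0.024,-0.013,-0.04,-1],[0.024,-0.013,-0.08,-1],[0.024,-0.013,-0.12,-1],[0.024,-0.013,-0.15,-1]]], "hand": 0, "grip_force": 20}}

```text
t: 3.32
position: [0.5196, 0.1805, 0.175]
orientation: [-0.001, 0.75, 0.662, -0.001]
force: [0.4, 0.7, -0.3]
grip_width: 0.0857
grip_force: 0.0
```

>>> {"fn": "step_arm", "kwargs": {"increments": [[[0,0,-0.015,0],[0,0,-0.032,0],[0,0,-0.032,0]]]}}

```text
t: 3.57
position: [0.5185, 0.1805, 0.1426]
orientation: [-0.002, 0.749, 0.662, -0.002]
force: [-1.7, -1.0, -0.5]
grip_width: 0.0856
grip_force: 0.0
```

Run:
```python
from h import *
W=robot.snapshot("wrist");T=robot.snapshot("scene")
a=np.vstack([W["color"][100:400],T["color"][140:340]*1]);cv2.imwrite("pics/w2.png",a);print(robot.get_obs()["force"])
```

```text
[0.17248176 0.05577016 0.57388728]
```

View pics/w2.png

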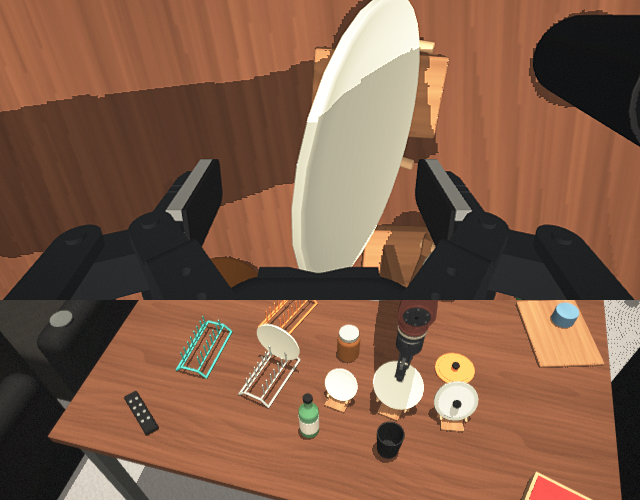

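The plate lies between the fingers, but its yaw looks larger than the tool's, so I refit before closing.

Run:
```python
from h import *
W=robot.snapshot("wrist");print(robot.get_obs()["position"])
h=white(W,[270,3,430,300],0);print(h.min(0),h.max(0))
for x0 in([.55,.174,.09,-.15],):
    s,e=fit([(W,h)],.08,x0);print(s.round(4),np.degrees(s[3]),e)
    hp=cv2.convexHull(np.float32(proj(W,disc(*s,.08)))).reshape(-1,2);print(hp.min(0),hp.max(0))
    print("top",(s[:3]+.08*np.array([-np.cos(s[3])*.5,-np.sin(s[3])*.5,.866])).round(4))
```

```text
[0.52105953 0.18053114 0.14750036]
[288  93] [426 299]
[ 0.5557  0.1716  0.0447 -0.3781] -21.665947476111956 9.413142546495209
[299.28217  94.67941] [419.75208 315.9653 ]
top [0.5186 0.1864 0.114 ]
```

```bash
cat >> h.py <<'E'
def fitpts(p,pts,r,x0,zfix=None,el=np.radians(30)):
    def f(s):
        hp=cv2.convexHull(np.float32(proj(p,disc(*s,r,el))))
        return np.array([cv2.pointPolygonTest(hp,(float(u),float(v)),True) for u,v in pts]+([(s[2]-zfix)*1000] if zfix else []))
    s=least_squares(f,x0,x_scale=[.01,.01,.01,.1],diff_step=1e-3,loss="soft_l1");return s.x,np.abs(f(s.x)).mean()
def edge(p,rect,vmax,pad=0):
    l,t,r,b=rect;hsv=cv2.cvtColor(p["color"],cv2.COLOR_BGR2HSV)
    m=((hsv[...,1]<75)&(hsv[...,2]>95)).astype(np.uint8);k=np.zeros_like(m);k[t:b,l:r]=1
    c=max(cv2.findContours(m*k,cv2.RETR_EXTERNAL,cv2.CHAIN_APPROX_NONE)[0],key=cv2.contourArea)
    h=cv2.convexHull(c).reshape(-1,2); c=c.reshape(-1,2)
    hp=h.reshape(-1,1,2); c=np.array([q for q in c if abs(cv2.pointPolygonTest(hp,(float(q[0]),float(q[1])),True))<1.5 and q[1]<vmax])
    return c
E
python3 - <<'E'
from h import *
W=robot.snapshot("wrist")
c=edge(W,[270,3,425,358],355);print(len(c),c.min(0),c.max(0))
for z in(.08,.09,None):
    s,e=fitpts(W,c,.08,[.55,.174,.087,-.15],z);print(s.round(4),np.degrees(s[3]).round(1),e)
E
```

```text
456 [286  94] [424 354]
[ 0.5505  0.1717  0.0849 -0.2107] -12.1 0.8492104919065105
[ 0.5505  0.1717  0.085  -0.2111] -12.1 0.8496683949791053
[ 0.5505  0.1717  0.0849 -0.2109] -12.1 0.8404611423785567
```

>>> {"fn": "step_arm", "kwargs": {"increments": [[[0,0,-0.002,-5],[0,0,-0.002,-5],[0,0,-0.002,-5],[0,0,-0.002,-5],[0,0,-0.002,-5]]], "hand": 255, "grip_force": 25}}

```text
t: 4.18
position: [0.5209, 0.1804, 0.1449]
orientation: [0.0, 0.777, 0.629, 0.0]
force: [-0.9, -0.5, 5.2]
grip_width: 0.0258
grip_force: 11.0
```

>>> {"fn": "step_arm", "kwargs": {"increments": [[[0,0,0,0],[0,0,0,0],[0,0,0,0],[0,0,0,0],[0,0,0,0]]]}}

```text
t: 4.6
position: [0.5217, 0.1802, 0.1454]
orientation: [0.001, 0.778, 0.628, 0.001]
force: [-0.3, 0.2, 6.6]
grip_width: 0.0243
grip_force: 23.1
```

>>> {"fn": "step_arm", "kwargs": {"increments": [[[0.01,-0.002,0.008,0],[0.02,-0.004,0.015,0],[0.03,-0.006,0.02,0],[0.04,-0.008,0.025,0],[0.05,-0.01,0.03,0]]]}}

```text
t: 5.02
position: [0.5719, 0.1699, 0.1743]
orientation: [0.001, 0.778, 0.628, 0.0]
force: [4.0, -0.5, -1.5]
grip_width: 0.0088
grip_force: 23.7
```

>>> {"fn": "step_arm", "kwargs": {"increments": [[[0.01,-0.002,0.006,0],[0.015,-0.003,0.012,0],[0.02,-0.004,0.02,0],[0.02,-0.004,0.03,0],[0.02,-0.004,0.03,0]]]}}

```text
t: 5.43
position: [0.591, 0.1664, 0.2061]
orientation: [0.0, 0.778, 0.628, 0.001]
force: [0.5, -0.1, -2.8]
grip_width: 0.0076
grip_force: 24.7
```

Run:
```python
from h import *
W=robot.snapshot("wrist");T=robot.snapshot("scene")
a=np.vstack([W["color"][60:360],T["color"][140:340]]);cv2.imwrite("pics/w3.png",a);o=robot.get_obs();print(o["force"],o["grip_width"])
```

```text
[ 0.63606012  0.08056058 -3.38734827] 0.007581585300747564
```

View pics/w3.png

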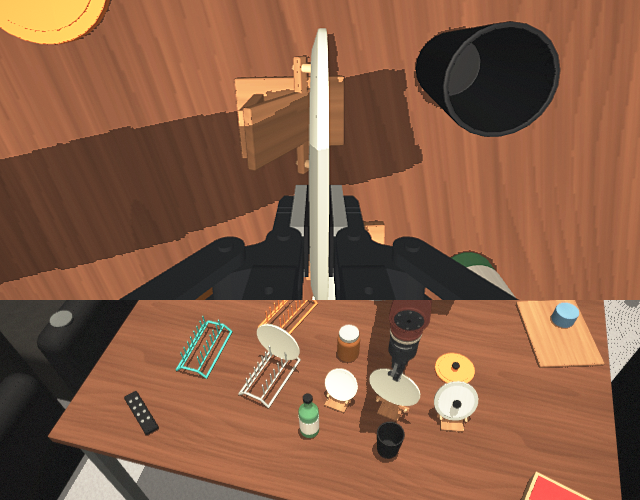

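The plate hangs upright in the grip (opening 7.6 mm). I carry it high and hover over the rack to measure it.

>>> {"fn": "step_arm", "kwargs": {"increments": [[[0,0,0.03,0],[-0.005,-0.015,0.06,0],[-0.01,-0.04,0.09,0],[-0.015,-0.07,0.115,0],[-0.02,-0.105,0.125,0]]], "grip_force": 40}}

```text
t: 5.95
position: [0.5706, 0.0614, 0.3329]
orientation: [0.001, 0.777, 0.629, 0.002]
force: [0.5, -0.9, -3.3]
grip_width: 0.0072
grip_force: 44.3
```

>>> {"fn": "step_arm", "kwargs": {"increments": [[[-0.005,-0.035,0,0],[-0.01,-0.07,0,0],[-0.015,-0.105,0,0],[-0.02,-0.14,0,0],[-0.025,-0.165,0,0]]]}}

```text
t: 6.37
position: [0.5448, -0.106, 0.3286]
orientation: [-0.0, 0.778, 0.628, -0.0]
force: [0.7, 0.6, -3.2]
grip_width: 0.0069
grip_force: 44.3
```

>>> {"fn": "step_arm", "kwargs": {"increments": [[[-0.005,-0.035,0,0],[-0.01,-0.07,0,0],[-0.014,-0.1,0,0],[-0.014,-0.13,0,0],[-0.014,-0.138,0,0]]]}}

```text
t: 6.78
position: [0.5307, -0.2453, 0.328]
orientation: [-0.0, 0.779, 0.627, -0.001]
force: [0.2, 0.1, -3.0]
grip_width: 0.0075
grip_force: 44.3
```

Run:
```python
from h import *
W=robot.snapshot("wrist");o=robot.get_obs();print(o["position"],o["orientation"],o["force"],o["grip_width"])
cv2.imwrite("pics/wr.png",W["color"])
T=robot.snapshot("top");a=cv2.imread("pics/top0.png")[148:238,338:408]
b=cv2.imread("pics/scene0.png")[180:255,232:307]
a=cv2.resize(a,(450,579),interpolation=cv2.INTER_CUBIC)
cv2.imwrite("pics/w4.png",W["color"])
```

```text
[ 0.53090107 -0.24484771  0.32792338] [-4.96900564e-04  7.79011685e-01  6.27008977e-01 -5.39739004e-04] [-0.79242548  0.03260678 -3.614009  ] 0.007355921620052531
```

View pics/w4.png

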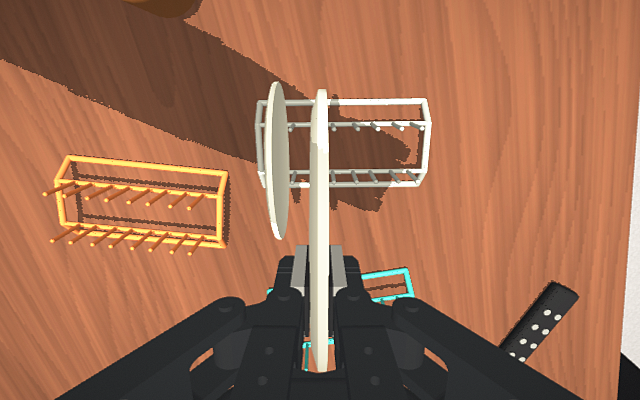

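```bash
cat >> h.py <<'E'
def rackpts(xmin=-.106):
    P=[]
    for y in(-.03,.03):
        P+=[[x,y,.03] for x in np.arange(xmin,.106,.003)]
        for s in(-.072,-.024,.024,.072):
            for d in(-.011,.011):
                if s+d>xmin: P+=[[s+d,y,z] for z in np.arange(.035,.082,.003)]
    return np.array(P)
def R2(s,P):
    c,n=np.cos(s[2]),np.sin(s[2]);return np.c_[s[0]+c*P[:,0]-n*P[:,1],s[1]+n*P[:,0]+c*P[:,1],P[:,2]]
def fitrack(views,x0):
    D=[]
    for p,xm in views:
        hsv=cv2.cvtColor(p["color"],cv2.COLOR_BGR2HSV);m=((hsv[...,1]<75)&(hsv[...,2]>95)).astype(np.uint8)
        D.append(cv2.distanceTransform(1-m,cv2.DIST_L2,5))
    def f(s):
        o=[]
        for (p,xm),d in zip(views,D):
            q=proj(p,R2(s,rackpts(xm))).astype(np.float32);o.append(cv2.remap(d,q[:,:1],q[:,1:],cv2.INTER_LINEAR).ravel())
        return np.minimum(np.concatenate(o),8)
    best=min((least_squares(f,[x0[0]+a,x0[1]+b,x0[2]+c],x_scale=[.01,.01,.1],diff_step=1e-4,loss="soft_l1") for a in(-.006,0,.006) for b in(-.006,0,.006) for c in(-.03,0,.03)),key=lambda s:s.cost)
    return best.x,f(best.x).mean()
E
python3 - <<'E'
from h import *
W=robot.snapshot("wrist");S=robot.snapshot("scene");T=robot.snapshot("top")
S["color"]=cv2.imread("pics/scene0.png");T["color"]=cv2.imread("pics/top0.png")
x0=[.556,-.248,-.204]
for n,v in(("W",[(W,-.02+.03)]),("T",[(T,-.05)]),("S",[(S,-.05)]),("all",[(W,.01),(T,-.05),(S,-.05)])):
    s,e=fitrack(v,x0);print(n,s.round(4),np.degrees(s[2]).round(2),round(e,2),"slots",R2(s,np.array([[x,0,.03] for x in(-.072,-.024,.024,.072)]))[:,:2].round(4).tolist())
# held plate: vertical disc fit
c=edge(W,[300,60,335,300],235)
o=robot.get_obs();yaw=2*np.arctan2(o["orientation"][2],o["orientation"][1])-np.pi/2;print("tool yaw",np.degrees(yaw),o["position"])
print(fitpts(W,c,.08,[.531,-.245,.26,yaw],None,0.))
E
```

```text
W [ 0.0655 -0.5946 -0.236 ] -13.52 0.0 slots [[-0.0045, -0.5778], [0.0422, -0.589], [0.0888, -0.6002], [0.1355, -0.6115]]
T [ 1.0842  0.032  -0.243 ] -13.93 0.0 slots [[1.0143, 0.0493], [1.0609, 0.0378], [1.1075, 0.0262], [1.1541, 0.0147]]
S [ 1.1144 -0.0461 -0.1981] -11.35 0.0 slots [[1.0438, -0.0319], [1.0909, -0.0414], [1.1379, -0.0508], [1.185, -0.0603]]
all [ 0.5624 -0.2466 -0.2049] -11.74 0.03 slots [[0.492, -0.232], [0.539, -0.2417], [0.5859, -0.2515], [0.6329, -0.2613]]
tool yaw -12.101984174392657 [ 0.53176182 -0.24048223  0.32920148]
(array([ 0.52985425, -0.24391864,  0.32863197, -0.22629527]), np.float64(1.3464747710576548))
```

```bash
sed -i 's/D.append(cv2.distanceTransform(1-m,cv2.DIST_L2,5))/D.append(cv2.distanceTransform(1-m,cv2.DIST_L2,5)+2-2*cv2.GaussianBlur(m.astype(np.float32),(0,0),1.0))/; s/cv2.INTER_LINEAR)/cv2.INTER_LINEAR,borderMode=cv2.BORDER_CONSTANT,borderValue=9)/' h.py
python3 - <<'E'
from h import *
W=robot.snapshot("wrist");S=robot.snapshot("scene");T=robot.snapshot("top")
S["color"]=cv2.imread("pics/scene0.png");T["color"]=cv2.imread("pics/top0.png")
x0=[.560,-.247,-.204]
for n,v in(("W",[(W,.01)]),("T",[(T,-.05)]),("S",[(S,-.05)]),("all",[(W,.01),(T,-.05),(S,-.05)])):
    s,e=fitrack(v,x0);print(n,s.round(4),np.degrees(s[2]).round(2),round(e,2),"slots",R2(s,np.array([[x,0,.03] for x in(-.072,-.024,.024,.072)]))[:,:2].round(4).tolist())
W["color"]=W["color"].copy()
for q in proj(W,R2(s,rackpts())): cv2.circle(W["color"],tuple(int(v*1) for v in q),0,(0,0,255),-1)
cv2.imwrite("pics/w5.png",cv2.resize(W["color"][80:250,240:440],(800,680))[:600])
E
```

```text
W [ 0.5613 -0.2473 -0.2043] -11.71 0.06 slots [[0.4908, -0.2327], [0.5378, -0.2424], [0.5848, -0.2522], [0.6318, -0.2619]]
T [ 0.5416 -0.2423 -0.2083] -11.94 0.42 slots [[0.4711, -0.2274], [0.5181, -0.2374], [0.5651, -0.2473], [0.612, -0.2572]]
S [ 0.563  -0.2463 -0.2047] -11.73 0.79 slots [[0.4925, -0.2317], [0.5395, -0.2414], [0.5865, -0.2512], [0.6335, -0.2609]]
all [ 0.5622 -0.2467 -0.2048] -11.73 0.52 slots [[0.4917, -0.232], [0.5387, -0.2418], [0.5857, -0.2516], [0.6327, -0.2613]]
```

View pics/w5.png

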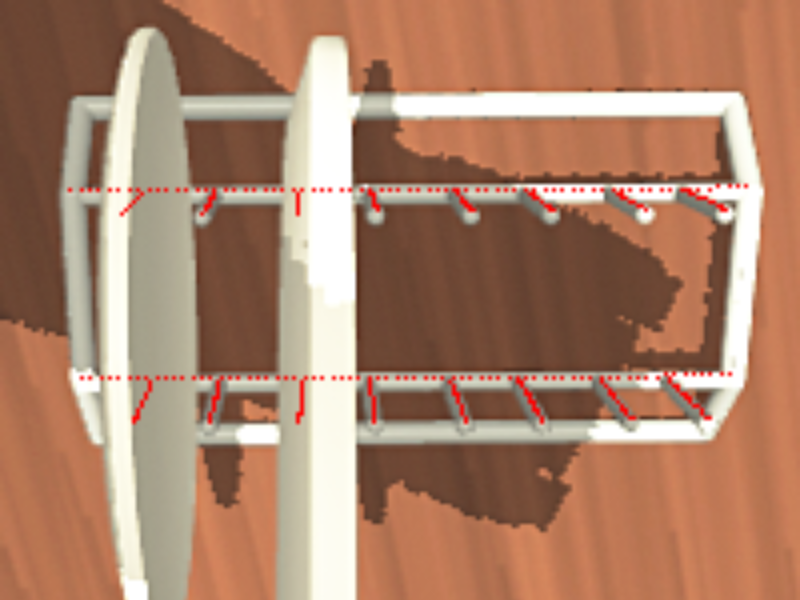

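The overlay sits on the bars and tines to about 1 px, so the rack is at (0.562, -0.247), -11.7°. Now I check the held plate against the slot in the same image.

```bash
cat >> h.py <<'E'
def held(r,z,rect,vmax,slot,rack=(.562,-.2472,-.2045)):
    ps=[];
    for i in range(3):
        W=robot.snapshot("wrist");ps.append(robot.get_obs()["position"])
    o=robot.get_obs();yaw=2*np.arctan2(o["orientation"][2],o["orientation"][1])-np.pi/2;P=np.mean(ps,0)
    print("tcp",P.round(4),np.std(ps,0).round(4),"yaw",np.degrees(yaw).round(2),"F",o["force"].round(1),"w",o["grip_width"])
    s,e=fitpts(W,edge(W,rect,vmax),r,[P[0],P[1],z,yaw],z,0.);print("disc",s.round(4),np.degrees(s[3]).round(1),"err",e)
    t=R2(rack,np.array([[slot,0,.03]]))[0];c,n=np.cos(rack[2]),np.sin(rack[2])
    for nm,q in(("disc",s),("tcp",P)):
        d=t[:2]-q[:2];print(nm,"->slot world",d.round(4),"rack",(np.array([[c,n],[-n,c]])@d).round(4))
E
python3 -c "
from h import *
held(.08,.258,[300,60,335,300],235,-.024)"
```

```text
tcp [ 0.5319 -0.2409  0.3295] [0.     0.0002 0.    ] yaw -12.1 F [ 0.2 -0.6 -3.4] w 0.007136764363105337
disc [ 0.5329 -0.2424  0.3274 -0.185 ] -10.6 err 2.1620712803291857
disc ->slot world [0.0056 0.0001] rack [0.0055 0.0012]
tcp ->slot world [ 0.0066 -0.0015] rack [ 0.0067 -0.0001]
```

>>> {"fn": "step_arm", "kwargs": {"increments": [[[0.006,-0.001,0,0.4],[0.006,-0.001,-0.03,0.4],[0.006,-0.001,-0.055,0.4],[0.006,-0.001,-0.075,0.4],[0.006,-0.001,-0.085,0.4]]]}}

```text
t: 7.75
position: [0.5373, -0.242, 0.2412]
orientation: [-0.002, 0.776, 0.631, -0.0]
force: [-0.4, 0.5, -4.5]
grip_width: 0.0075
grip_force: 44.3
```

>>> {"fn": "step_arm", "kwargs": {"increments": [[[0,0,-0.01,0],[0,0,-0.02,0],[0,0,-0.03,0],[0,0,-0.04,0],[0,0,-0.04,0]]]}}

```text
t: 8.17
position: [0.5372, -0.2423, 0.2023]
orientation: [-0.001, 0.776, 0.631, -0.0]
force: [-0.1, 0.7, -4.3]
grip_width: 0.0073
grip_force: 44.2
```

Run:
```python
from h import *
W=robot.snapshot("wrist");S=robot.snapshot("scene");o=robot.get_obs();print(o["position"],o["force"],o["grip_width"])
cv2.imwrite("pics/w6.png",np.vstack([W["color"][80:380],cv2.resize(S["color"][150:260,200:376],(640,400))[:300]]))
```

```text
[ 0.53769789 -0.24266263  0.20430588] [ 0.64647355 -0.19001817 -3.60499328] 0.006999902915882089
```

View pics/w6.png

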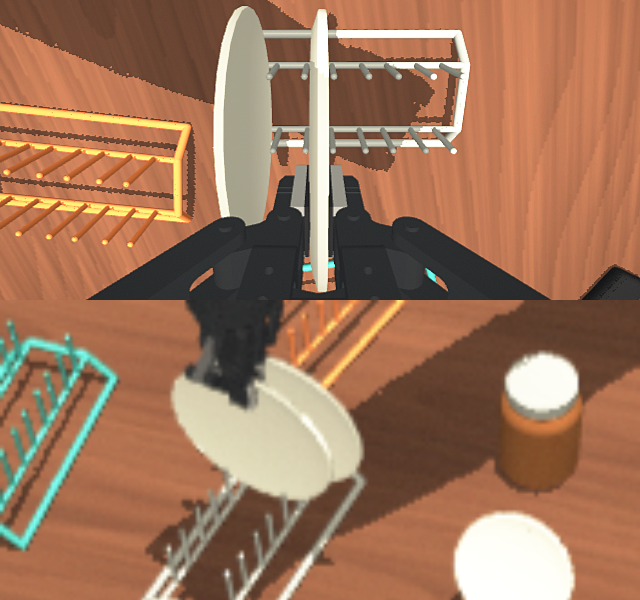

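The plate is down between the slot 1 tines (305 and 333 px) with no contact force. Next I lower it onto the bars.

>>> {"fn": "step_arm", "kwargs": {"increments": [[[0,0,-0.005,0],[0,0,-0.01,0],[0,0,-0.015,0],[0,0,-0.019,0],[0,0,-0.021,0]]]}}

```text
t: 8.68
position: [0.5375, -0.2425, 0.1824]
orientation: [-0.0, 0.776, 0.631, -0.0]
force: [-0.5, 0.6, -3.3]
grip_width: 0.0073
grip_force: 44.3
```

>>> {"fn": "step_arm", "kwargs": {"increments": [[[0,0,-0.001,0],[0,0,-0.002,0],[0,0,-0.003,0],[0,0,-0.003,0]]], "grip_force": 20}}

```text
t: 9.02
position: [0.5378, -0.2427, 0.1803]
orientation: [0.0, 0.776, 0.631, 0.0]
force: [-0.3, -0.2, -3.1]
grip_width: 0.0071
grip_force: 44.3
```

>>> {"fn": "step_arm", "kwargs": {"increments": [[[0,0,-0.001,0],[0,0,-0.002,0],[0,0,-0.003,0],[0,0,-0.003,0]]]}}

```text
t: 9.35
position: [0.5377, -0.2427, 0.1771]
orientation: [-0.0, 0.776, 0.631, -0.0]
force: [0.4, -0.3, -3.1]
grip_width: 0.0071
grip_force: 44.3
```

>>> {"fn": "step_arm", "kwargs": {"increments": [[[0,0,-0.001,0],[0,0,-0.002,0],[0,0,-0.002,0]]]}}

```text
t: 9.6
position: [0.5377, -0.2427, 0.1751]
orientation: [-0.0, 0.776, 0.631, -0.0]
force: [-0.7, 0.6, -2.7]
grip_width: 0.0071
grip_force: 44.3
```

>>> {"fn": "step_arm", "kwargs": {"increments": [[[0,0,-0.001,0],[0,0,-0.002,0],[0,0,-0.002,0]]]}}

```text
t: 9.85
position: [0.5379, -0.2428, 0.1738]
orientation: [0.0, 0.776, 0.631, 0.0]
force: [0.4, 0.4, -0.1]
grip_width: 0.0074
grip_force: 44.9
```

>>> {"fn": "step_arm", "kwargs": {"increments": [[[0,0,-0.001,0],[0,0,-0.002,0],[0,0,-0.002,0]]]}}

```text
t: 10.1
position: [0.5384, -0.2429, 0.1735]
orientation: [0.001, 0.776, 0.631, 0.0]
force: [-2.2, 3.4, 11.5]
grip_width: 0.0069
grip_force: 46.6
```

>>> {"fn": "step_arm", "kwargs": {"increments": [[[0,0,-0.001,0],[0,0,-0.002,0],[0,0,-0.002,0]]]}}

```text
t: 10.35
position: [0.5388, -0.243, 0.1732]
orientation: [0.002, 0.776, 0.631, 0.001]
force: [-3.3, 4.4, 21.7]
grip_width: 0.0076
grip_force: 48.2
```

>>> {"fn": "step_arm", "kwargs": {"increments": [[[0,0,0.002,0],[0,0,0.004,0],[0,0,0.004,0]]]}}

```text
t: 10.6
position: [0.538, -0.2428, 0.1737]
orientation: [0.0, 0.776, 0.631, 0.0]
force: [0.3, 1.5, 4.4]
grip_width: 0.0072
grip_force: 45.6
```

>>> {"fn": "step_arm", "kwargs": {"increments": [[[0,0,0,0],[0,0,0,0],[0,0,0,0],[0,0,0,0],[0,0,0,0]]], "hand": 165}}

```text
t: 11.02
position: [0.5377, -0.2427, 0.1732]
orientation: [-0.0, 0.776, 0.631, -0.0]
force: [-0.4, 0.2, -0.5]
grip_width: 0.0299
grip_force: 0.0
```

>>> {"fn": "step_arm", "kwargs": {"increments": [[[0,0,0,0],[0,0,0.005,0],[0,0,0.02,0],[0,0,0.04,0],[0,0,0.06,0]]]}}

```text
t: 11.43
position: [0.5375, -0.2425, 0.234]
orientation: [-0.0, 0.776, 0.631, -0.0]
force: [0.6, -0.1, -0.2]
grip_width: 0.0298
grip_force: 0.0
```

Run:
```python
from h import *
W=robot.snapshot("wrist");S=robot.snapshot("scene");o=robot.get_obs();print(o["position"],o["force"],o["grip_width"])
cv2.imwrite("pics/w7.png",np.vstack([W["color"][80:380],cv2.resize(S["color"][150:260,200:376],(640,400))[:300]]))
W["color"]=W["color"]
for b in([310,40,345,330],):
    c=edge(W,b,290);print(c.min(0),c.max(0));print(fitpts(W,c,.08,[.5383,-.2423,.107,-.2],.107,0.))
```

```text
[ 0.53896293 -0.24360615  0.2375312 ] [ 0.40466988 -0.57492419  0.5154565 ] 0.029925732689643207
[310  86] [344 289]
(array([ 0.54743787, -0.20439137,  0.2050543 , -0.20639955]), np.float64(0.6571201725565566))
```

View pics/w7.png

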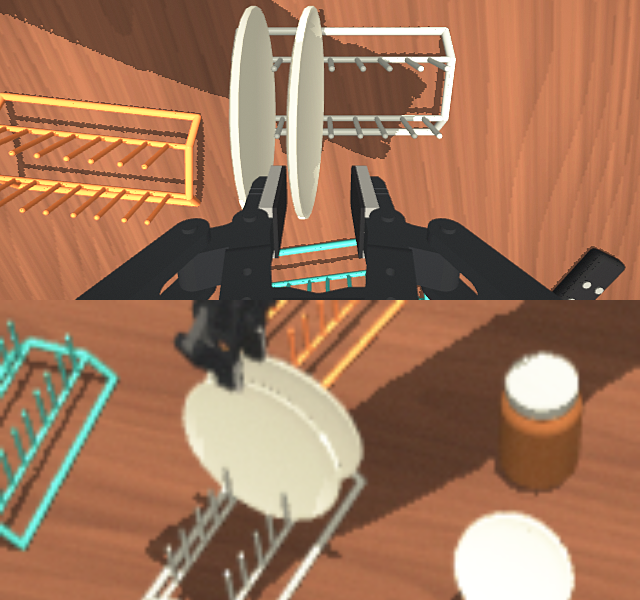

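The plate stands in slot 1. Next comes the lid, with a hover above it for a close fit.

>>> {"fn": "step_arm", "kwargs": {"increments": [[[0,0,0.03,0],[0,0.01,0.065,0],[-0.005,0.04,0.09,2],[-0.005,0.08,0.098,4],[-0.01,0.12,0.098,6]]]}}

```text
t: 11.95
position: [0.5285, -0.1224, 0.3339]
orientation: [0.002, 0.742, 0.671, 0.001]
force: [1.3, 0.2, 1.0]
grip_width: 0.0304
grip_force: 0.0
```

>>> {"fn": "step_arm", "kwargs": {"increments": [[[0,0.04,0,2],[0,0.08,0,4],[-0.005,0.12,0,6],[-0.01,0.16,0,8],[-0.01,0.2,0,9]]], "hand": 0}}

```text
t: 12.37
position: [0.5168, 0.0792, 0.3315]
orientation: [0.0, 0.686, 0.727, 0.0]
force: [1.4, -0.7, 0.1]
grip_width: 0.0851
grip_force: 0.0
```

>>> {"fn": "step_arm", "kwargs": {"increments": [[[0,0.04,0,2],[0,0.08,0,4],[-0.005,0.12,0,6],[-0.01,0.16,0,7],[-0.01,0.2,0,7]]]}}

```text
t: 12.78
position: [0.5067, 0.2794, 0.3315]
orientation: [0.0, 0.641, 0.768, 0.0]
force: [0.7, 0.5, 0.3]
grip_width: 0.0852
grip_force: 0.0
```

>>> {"fn": "step_arm", "kwargs": {"increments": [[[0,0.04,0,0],[-0.005,0.07,0,0],[-0.005,0.083,0,0],[-0.005,0.083,0,0]]]}}

```text
t: 13.12
position: [0.5018, 0.3631, 0.3304]
orientation: [-0.0, 0.64, 0.769, -0.0]
force: [-0.4, -0.9, -0.9]
grip_width: 0.0849
grip_force: 0.0
```

```bash
cat >> h.py <<'E'
def stand(name,r,z0,yaw0,vmax=255,pad=4):
    W=robot.snapshot("wrist");cv2.imwrite(f"pics/s_{name}.png",W["color"]);o=robot.get_obs()
    ty=2*np.arctan2(o["orientation"][2],o["orientation"][1])-np.pi/2
    print("tcp",o["position"].round(4),"yaw",np.degrees(ty).round(1))
    for d in robot.find_in(W,name)[:3]:
        b=np.round(d["rect"]).astype(int);print(b,round(d["confidence"],2))
        l,t,rr,bb=b;c=edge(W,[max(l-pad,1),max(t-pad,1),rr+pad,bb+pad],vmax);print("edge",c.min(0),c.max(0),len(c))
        x0=onz(W,((l+rr)/2,(t+bb)/2),z0)
        s,e=fitpts(W,c,r,[*x0,yaw0]);top=s[:3]+r*np.array([-np.cos(s[3])*.5,-np.sin(s[3])*.5,.866])
        print("disc",s.round(4),np.degrees(s[3]).round(1),"err",round(e,2),"rimtop",top.round(4))
E
python3 -c "
from h import *
stand('lid_centre',.066,.0765,.15)"
```

```text
tcp [0.5023 0.3615 0.3306] yaw 10.4
[175  90 271 195] 0.89
edge [218 140] [223 143] 11
disc [0.3805 0.3105 0.0865 0.8173] 46.8 err 0.36 rimtop [0.3579 0.2864 0.1437]
[330 116 388 232] 0.84
edge [330 117] [389 231] 201
disc [0.5532 0.3517 0.0719 0.1554] 8.9 err 0.52 rimtop [0.5206 0.3466 0.1291]
```

>>> {"fn": "step_arm", "kwargs": {"increments": [[[0.028,-0.013,-0.03,-1.5],[0.028,-0.013,-0.07,-1.5],[0.028,-0.013,-0.11,-1.5],[0.028,-0.013,-0.145,-1.5],[0.028,-0.013,-0.17,-1.5]]], "hand": 0}}

```text
t: 13.63
position: [0.5299, 0.3451, 0.1574]
orientation: [-0.001, 0.652, 0.758, -0.002]
force: [-0.3, -0.1, -0.1]
grip_width: 0.0853
grip_force: 0.0
```

>>> {"fn": "step_arm", "kwargs": {"increments": [[[0,0,-0.02,0],[0,0,-0.0355,0],[0,0,-0.0355,0]]]}}

```text
t: 13.88
position: [0.5291, 0.345, 0.1219]
orientation: [-0.001, 0.652, 0.758, -0.003]
force: [-0.5, -0.2, -0.1]
grip_width: 0.0855
grip_force: 0.0
```

```bash
python3 -c "
from h import *
stand('lid_centre',.066,.0765,.15,340)"
```

```text
tcp [0.5299 0.3456 0.1242] yaw 8.7
[ 16  69 200 250] 0.79Traceback (most recent call last):
  File "<string>", line 3, in <module>
    stand('lid_centre',.066,.0765,.15,340)
    ~~~~~^^^^^^^^^^^^^^^^^^^^^^^^^^^^^^^^^
  File "h.py", line 79, in stand
    l,t,rr,bb=b;c=edge(W,[max(l-pad,1),max(t-pad,1),rr+pad,bb+pad],vmax);print("edge",c.min(0),c.max(0),len(c))
                  ~~~~^^^^^^^^^^^^^^^^^^^^^^^^^^^^^^^^^^^^^^^^^^^^^^^^^^
  File "h.py", line 37, in edge
    c=max(cv2.findContours(m*k,cv2.RETR_EXTERNAL,cv2.CHAIN_APPROX_NONE)[0],key=cv2.contourArea)
ValueError: max() iterable argument is empty
```

Run:
```python
from h import *
W=robot.snapshot("wrist")
s=[.5532,.3517,.0735,.155];h=proj(W,disc(*s,.066));l,t=h.min(0).astype(int)-6;r,b=h.max(0).astype(int)+6;print(l,t,r,b)
c=edge(W,[max(l,1),max(t,1),r,b],b-12);print(c.min(0),c.max(0),len(c))
s,e=fitpts(W,c,.066,s);print(s.round(4),np.degrees(s[3]),e,(s[:3]+.066*np.array([-np.cos(s[3])*.5,-np.sin(s[3])*.5,.866])).round(4))
```

```text
279 103 406 356
[283 108] [405 343] 403
[0.5523 0.3521 0.076  0.161 ] 9.222249319037397 0.5284648204638419 [0.5197 0.3468 0.1331]
```

>>> {"fn": "step_arm", "kwargs": {"increments": [[[0,0.001,0.002,0.5],[0,0.001,0.002,0.5],[0,0.001,0.002,0.5],[0,0.001,0.002,0.5],[0,0.001,0.002,0.5]]], "hand": 255, "grip_force": 25}}

```text
t: 14.45
position: [0.5308, 0.3484, 0.1282]
orientation: [0.0, 0.648, 0.762, 0.0]
force: [-2.3, -0.5, 1.4]
grip_width: 0.0255
grip_force: 0.9
```

>>> {"fn": "step_arm", "kwargs": {"increments": [[[0,0,0,0],[0,0,0,0],[0,0,0,0],[0,0,0,0]]]}}

```text
t: 14.78
position: [0.5314, 0.3485, 0.1286]
orientation: [0.0, 0.648, 0.762, 0.001]
force: [0.6, 0.8, 5.4]
grip_width: 0.0196
grip_force: 24.1
```

>>> {"fn": "step_arm", "kwargs": {"increments": [[[0.01,0.0015,0.008,0],[0.02,0.003,0.014,0],[0.03,0.005,0.019,0],[0.038,0.006,0.023,0],[0.045,0.007,0.027,0]]]}}

```text
t: 15.2
position: [0.5764, 0.3552, 0.1542]
orientation: [-0.0, 0.648, 0.762, -0.0]
force: [2.7, 1.6, -0.8]
grip_width: 0.0077
grip_force: 24.4
```

>>> {"fn": "step_arm", "kwargs": {"increments": [[[0.008,0.001,0.006,0],[0.014,0.002,0.012,0],[0.018,0.003,0.02,0],[0.018,0.003,0.03,0],[0.018,0.003,0.03,0]]]}}

```text
t: 15.62
position: [0.5939, 0.3584, 0.1861]
orientation: [0.0, 0.648, 0.762, 0.0]
force: [-0.7, -0.0, -1.5]
grip_width: 0.0075
grip_force: 24.6
```

>>> {"fn": "step_arm", "kwargs": {"increments": [[[0,0,0.035,0],[0,-0.01,0.07,0],[0,-0.03,0.105,-2],[0,-0.065,0.135,-4],[0,-0.1,0.144,-6]]], "hand": 255, "grip_force": 40}}

```text
t: 16.03
position: [0.5935, 0.2588, 0.3328]
orientation: [0.001, 0.686, 0.727, 0.002]
force: [2.4, -0.6, -1.4]
grip_width: 0.0068
grip_force: 45.9
```

>>> {"fn": "step_arm", "kwargs": {"increments": [[[0,-0.04,0,-2],[0,-0.08,0,-4],[0,-0.12,0,-6],[0,-0.16,0,-8],[0,-0.195,0,-10]]]}}

```text
t: 16.45
position: [0.5928, 0.0612, 0.3283]
orientation: [-0.0, 0.748, 0.663, -0.0]
force: [0.9, -0.3, -2.0]
grip_width: 0.0069
grip_force: 45.8
```

>>> {"fn": "step_arm", "kwargs": {"increments": [[[0,-0.04,0,-2],[0,-0.08,0,-4],[0,-0.12,0,-5],[-0.004,-0.16,0,-5],[-0.008,-0.195,0,-5]]]}}

```text
t: 16.87
position: [0.5848, -0.1338, 0.3281]
orientation: [-0.0, 0.776, 0.631, -0.0]
force: [1.1, -0.2, -2.1]
grip_width: 0.0073
grip_force: 45.9
```

>>> {"fn": "step_arm", "kwargs": {"increments": [[[0,-0.04,0,0],[0,-0.08,0,0],[0,-0.11,0,0],[0,-0.12,0,0],[0,-0.12,0,0]]]}}

```text
t: 17.28
position: [0.5849, -0.2541, 0.3274]
orientation: [-0.001, 0.777, 0.63, -0.0]
force: [0.7, 0.5, -2.7]
grip_width: 0.007
grip_force: 45.9
```

Run:
```python
from h import *
W=robot.snapshot("wrist");cv2.imwrite("pics/w8.png",W["color"])
l,t=proj(W,disc(.5853,-.252,.272,-.2,.066,0)).min(0);r,b=proj(W,disc(.5853,-.252,.272,-.2,.066,0)).max(0);print(l,t,r,b)
held(.066,.272,[int(l)-5,int(t)-10,int(r)+5,int(b)],240,.024)
s,e=fitrack([(W,-.0)],[.562,-.247,-.204]);print("rack",s.round(4),e)
```

```text
307.18219359027086 109.20407532977629 328.1812579524658 351.57625724866557
tcp [ 0.5857 -0.2506  0.3287] [0.0001 0.0004 0.0002] yaw -11.68 F [-0.1 -0.  -1.7] w 0.007077210494838482
disc [ 0.5861 -0.2433  0.3237 -0.2174] -12.5 err 1.4801011472934356
disc ->slot world [-0.0006 -0.0088] rack [ 0.0012 -0.0087]
tcp ->slot world [-0.0002 -0.0015] rack [ 0.0001 -0.0015]
rack [ 0.5611 -0.2469 -0.2052] 0.038874265
```

>>> {"fn": "step_arm", "kwargs": {"increments": [[[0,-0.001,-0.02,0],[0,-0.001,-0.05,0],[0,-0.001,-0.075,0],[0,-0.001,-0.095,0],[0,-0.001,-0.105,0]]]}}

```text
t: 17.9
position: [0.5851, -0.2504, 0.2209]
orientation: [-0.002, 0.775, 0.632, -0.0]
force: [0.1, 0.6, -1.7]
grip_width: 0.0069
grip_force: 45.8
```

>>> {"fn": "step_arm", "kwargs": {"increments": [[[0,0,-0.01,0],[0,0,-0.02,0],[0,0,-0.03,0],[0,0,-0.04,0],[0,0,-0.045,0]]]}}

```text
t: 18.32
position: [0.5856, -0.2525, 0.1776]
orientation: [-0.0, 0.776, 0.631, -0.0]
force: [-0.9, -0.1, -2.7]
grip_width: 0.0069
grip_force: 45.8
```

>>> {"fn": "step_arm", "kwargs": {"increments": [[[0,0,-0.004,0],[0,0,-0.008,0],[0,0,-0.012,0],[0,0,-0.018,0],[0,0,-0.018,0]]]}}

```text
t: 18.73
position: [0.5854, -0.2525, 0.1596]
orientation: [-0.001, 0.776, 0.631, -0.0]
force: [-0.3, -0.2, -2.8]
grip_width: 0.0074
grip_force: 45.8
```

>>> {"fn": "step_arm", "kwargs": {"increments": [[[0,0,-0.002,0],[0,0,-0.004,0],[0,0,-0.006,0],[0,0,-0.008,0],[0,0,-0.008,0]]]}}

```text
t: 19.15
position: [0.5856, -0.2526, 0.1524]
orientation: [-0.0, 0.776, 0.631, -0.0]
force: [-0.3, 0.5, -2.9]
grip_width: 0.0072
grip_force: 45.9
```

>>> {"fn": "step_arm", "kwargs": {"increments": [[[0,0,-0.001,0],[0,0,-0.002,0],[0,0,-0.002,0]]]}}

```text
t: 19.4
position: [0.5858, -0.2528, 0.1508]
orientation: [0.0, 0.776, 0.631, 0.0]
force: [-0.1, 0.4, -1.9]
grip_width: 0.007
grip_force: 46.0
```

>>> {"fn": "step_arm", "kwargs": {"increments": [[[0,0,-0.001,0],[0,0,-0.002,0],[0,0,-0.002,0]]]}}

```text
t: 19.65
position: [0.5862, -0.2531, 0.1503]
orientation: [0.001, 0.776, 0.631, 0.0]
force: [-2.2, 0.1, 6.4]
grip_width: 0.0071
grip_force: 47.2
```

>>> {"fn": "step_arm", "kwargs": {"increments": [[[0,0,0.001,0],[0,0,0.001,0],[0,0,0.001,0],[0,0,0.001,0],[0,0,0.001,0]]], "hand": 165}}

```text
t: 20.07
position: [0.5857, -0.2527, 0.1496]
orientation: [-0.0, 0.776, 0.631, -0.0]
force: [0.1, -1.2, -0.3]
grip_width: 0.0301
grip_force: 0.0
```

>>> {"fn": "step_arm", "kwargs": {"increments": [[[0,0,0,0],[0,0,0.005,0],[0,0,0.02,0],[0,0,0.05,0],[0,0,0.09,0]]]}}

```text
t: 20.48
position: [0.5844, -0.2518, 0.238]
orientation: [-0.003, 0.776, 0.631, -0.001]
force: [1.0, -0.8, -0.1]
grip_width: 0.0299
grip_force: 0.0
```

>>> {"fn": "step_arm", "kwargs": {"increments": [[[0,0,0.04,0],[0,0.02,0.075,0],[-0.01,0.055,0.09,2],[-0.025,0.09,0.09,4],[-0.035,0.125,0.09,5]]]}}

```text
t: 20.9
position: [0.5504, -0.1269, 0.3319]
orientation: [0.001, 0.747, 0.665, 0.001]
force: [0.5, 0.9, -1.2]
grip_width: 0.0301
grip_force: 0.0
```

>>> {"fn": "step_arm", "kwargs": {"increments": [[[-0.01,0.035,0,0],[-0.02,0.07,0,0],[-0.02,0.105,0,0],[-0.02,0.137,0,0],[-0.02,0.137,0,0]]], "hand": 0}}

```text
t: 21.32
position: [0.5302, 0.0141, 0.331]
orientation: [0.0, 0.746, 0.666, 0.001]
force: [-0.4, -0.3, 0.8]
grip_width: 0.085
grip_force: 0.0
```

```bash
python3 -c "
from h import *
stand('saucer_centre',.054,.067,-.1)"
```

```text
tcp [0.5305 0.0119 0.3307] yaw -6.5
[336 121 377 211] 0.89
edge [336 119] [380 210] 188
disc [ 0.5783 -0.0038  0.0516 -0.1833] -10.5 err 0.75 rimtop [0.5517 0.0011 0.0984]
```

>>> {"fn": "step_arm", "kwargs": {"increments": [[[0.0285,-0.0115,-0.03,-4],[0.0285,-0.0115,-0.07,-4],[0.0285,-0.0115,-0.11,-4],[0.0285,-0.0115,-0.15,-4],[0.0285,-0.0115,-0.18,-4]]]}}

```text
t: 21.83
position: [0.5581, -0.0033, 0.1462]
orientation: [-0.001, 0.771, 0.637, -0.001]
force: [0.2, -0.4, 0.2]
grip_width: 0.0857
grip_force: 0.0
```

>>> {"fn": "step_arm", "kwargs": {"increments": [[[0,0,-0.015,0],[0,0,-0.03,0],[0,0,-0.035,0],[0,0,-0.035,0]]]}}

```text
t: 22.17
position: [0.5585, -0.003, 0.1135]
orientation: [-0.001, 0.771, 0.637, -0.001]
force: [0.0, 0.2, 0.5]
grip_width: 0.0851
grip_force: 0.0
```

Run:
```python
from h import *
W=robot.snapshot("wrist");print(robot.get_obs()["position"])
s=[.5775,-.0025,.064,-.18];h=proj(W,disc(*s,.054));l,t=h.min(0).astype(int)-6;r,b=h.max(0).astype(int)+6;print(l,t,r,b)
cv2.imwrite("pics/w9.png",W["color"])
for vm in(b-12,b-40):
    c=edge(W,[max(l,1),max(t,1),r,b],vm);print(c.min(0),c.max(0),len(c))
    q,e=fitpts(W,c,.054,s);print(q.round(4),np.degrees(q[3]),e,(q[:3]+.054*np.array([-np.cos(q[3])*.5,-np.sin(q[3])*.5,.866])).round(4))
```

```text
[ 0.55919514 -0.00300858  0.11491738]
284 123 396 333
[290 127] [395 320] 349
[ 0.5768 -0.0017  0.0627 -0.1911] -10.9477417883196 0.9637576315507744 [0.5503 0.0034 0.1095]
[290 127] [395 292] 293
[ 0.5768 -0.002   0.0606 -0.189 ] -10.83014522692314 0.8029148663566312 [0.5503 0.0031 0.1074]
```

>>> {"fn": "step_arm", "kwargs": {"increments": [[[0,0.0045,-0.006,-0.3],[0,0.0045,-0.012,-0.3],[0,0.0045,-0.012,-0.3]]]}}

```text
t: 22.47
position: [0.5591, 0.0025, 0.1022]
orientation: [-0.0, 0.772, 0.636, -0.0]
force: [0.4, 0.3, -0.5]
grip_width: 0.0854
grip_force: 0.0
```

>>> {"fn": "step_arm", "kwargs": {"increments": [[[0,0,0,0],[0,0,0,0],[0,0,0,0],[0,0,0,0],[0,0,0,0]]], "hand": 255, "grip_force": 25}}

```text
t: 22.88
position: [0.5593, 0.0023, 0.103]
orientation: [0.0, 0.772, 0.636, 0.0]
force: [-1.9, -0.2, 1.3]
grip_width: 0.0257
grip_force: 0.8
```

>>> {"fn": "step_arm", "kwargs": {"increments": [[[0,0,0,0],[0,0,0,0],[0,0,0,0],[0,0,0,0]]]}}

```text
t: 23.22
position: [0.5611, 0.002, 0.1045]
orientation: [0.002, 0.772, 0.636, 0.002]
force: [3.2, 1.1, 4.7]
grip_width: 0.0211
grip_force: 22.4
```

>>> {"fn": "step_arm", "kwargs": {"increments": [[[0.009,-0.0015,0.007,0],[0.018,-0.003,0.013,0],[0.026,-0.005,0.018,0],[0.034,-0.0065,0.023,0],[0.04,-0.0075,0.028,0]]]}}

```text
t: 23.63
position: [0.6, -0.0055, 0.1311]
orientation: [0.0, 0.772, 0.636, 0.0]
force: [0.3, 1.0, -2.6]
grip_width: 0.0072
grip_force: 24.7
```

>>> {"fn": "step_arm", "kwargs": {"increments": [[[0.005,-0.001,0.006,0],[0.01,-0.002,0.012,0],[0.012,-0.002,0.02,0],[0.012,-0.002,0.03,0],[0.012,-0.002,0.03,0]]]}}

```text
t: 24.05
position: [0.6121, -0.0074, 0.1634]
orientation: [0.001, 0.772, 0.636, 0.001]
force: [0.9, 0.7, -1.1]
grip_width: 0.0075
grip_force: 24.8
```

>>> {"fn": "step_arm", "kwargs": {"increments": [[[0,0,0.035,0],[0,0,0.07,0],[0,-0.02,0.105,-0.5],[0,-0.05,0.135,-0.8],[0,-0.09,0.14,-0.8]]], "hand": 255, "grip_force": 40}}

```text
t: 24.47
position: [0.6123, -0.0965, 0.3077]
orientation: [0.003, 0.775, 0.632, 0.002]
force: [2.6, -0.3, -1.0]
grip_width: 0.0072
grip_force: 44.9
```

>>> {"fn": "step_arm", "kwargs": {"increments": [[[0.005,-0.04,0,0],[0.01,-0.08,0,0],[0.015,-0.12,0,0],[0.021,-0.155,0,0],[0.021,-0.165,0,0]]]}}

```text
t: 24.88
position: [0.6317, -0.2674, 0.2993]
orientation: [-0.0, 0.778, 0.629, -0.001]
force: [1.0, 0.1, -1.9]
grip_width: 0.0073
grip_force: 44.9
```

Run:
```python
from h import *
W=robot.snapshot("wrist");cv2.imwrite("pics/w10.png",W["color"])
q=proj(W,disc(.632,-.262,.255,-.2,.054,0));l,t=q.min(0);r,b=q.max(0);print(l,t,r,b)
held(.054,.255,[int(l)-5,int(t)-10,int(r)+5,int(b)],240,.072)
```

```text
305.08337385973385 128.29323942850073 326.1881610020542 336.02013598858946
tcp [ 0.6319 -0.263   0.3004] [0.0002 0.0012 0.0004] yaw -11.86 F [-0.4 -0.5 -1.5] w 0.006787694986990716
disc [ 0.642  -0.2111  0.2733 -0.2093] -12.0 err 2.681748218028961
disc ->slot world [-0.0095 -0.0507] rack [ 0.001  -0.0516]
tcp ->slot world [0.0006 0.0011] rack [0.0004 0.0012]
```

>>> {"fn": "step_arm", "kwargs": {"increments": [[[0,0.001,-0.02,0],[0,0.001,-0.05,0],[0,0.001,-0.075,0],[0,0.001,-0.095,0],[0,0.001,-0.105,0]]]}}

```text
t: 25.5
position: [0.6314, -0.2585, 0.1931]
orientation: [-0.002, 0.776, 0.631, -0.0]
force: [-0.6, 1.9, -2.9]
grip_width: 0.007
grip_force: 44.8
```

>>> {"fn": "step_arm", "kwargs": {"increments": [[[0,0,-0.01,0],[0,0,-0.02,0],[0,0,-0.03,0],[0,0,-0.04,0],[0,0,-0.045,0]]]}}

```text
t: 25.92
position: [0.6321, -0.261, 0.1496]
orientation: [-0.0, 0.776, 0.63, -0.0]
force: [0.1, 0.8, -1.5]
grip_width: 0.0074
grip_force: 44.8
```

>>> {"fn": "step_arm", "kwargs": {"increments": [[[0,0,-0.004,0],[0,0,-0.008,0],[0,0,-0.012,0],[0,0,-0.016,0],[0,0,-0.016,0]]]}}

```text
t: 26.33
position: [0.632, -0.2611, 0.134]
orientation: [-0.0, 0.776, 0.63, -0.0]
force: [-0.5, 0.9, -2.9]
grip_width: 0.0074
grip_force: 44.8
```

>>> {"fn": "step_arm", "kwargs": {"increments": [[[0,0,-0.002,0],[0,0,-0.004,0],[0,0,-0.006,0],[0,0,-0.007,0],[0,0,-0.007,0]]]}}

```text
t: 26.75
position: [0.6321, -0.2611, 0.1275]
orientation: [-0.0, 0.776, 0.63, -0.0]
force: [-1.1, 0.4, -1.4]
grip_width: 0.0071
grip_force: 44.8
```

>>> {"fn": "step_arm", "kwargs": {"increments": [[[0,0,-0.001,0],[0,0,-0.002,0],[0,0,-0.002,0]]]}}

```text
t: 27.0
position: [0.6322, -0.2612, 0.1256]
orientation: [-0.0, 0.776, 0.63, -0.0]
force: [0.2, -0.2, -2.5]
grip_width: 0.0072
grip_force: 44.8
```

>>> {"fn": "step_arm", "kwargs": {"increments": [[[0,0,-0.001,0],[0,0,-0.002,0],[0,0,-0.002,0]]]}}

```text
t: 27.25
position: [0.6322, -0.2612, 0.1236]
orientation: [-0.0, 0.776, 0.63, -0.0]
force: [-0.7, -0.2, -1.2]
grip_width: 0.0076
grip_force: 44.8
```

>>> {"fn": "step_arm", "kwargs": {"increments": [[[0,0,-0.001,0],[0,0,-0.002,0],[0,0,-0.002,0]]]}}

```text
t: 27.5
position: [0.6322, -0.2612, 0.1217]
orientation: [0.0, 0.776, 0.63, -0.0]
force: [0.0, -0.3, -2.1]
grip_width: 0.0071
grip_force: 45.0
```

>>> {"fn": "step_arm", "kwargs": {"increments": [[[0,0,-0.001,0],[0,0,-0.0015,0],[0,0,-0.0015,0]]]}}

```text
t: 27.75
position: [0.6326, -0.2617, 0.1211]
orientation: [0.001, 0.776, 0.63, 0.0]
force: [1.1, -3.1, 1.9]
grip_width: 0.0075
grip_force: 45.4
```

>>> {"fn": "step_arm", "kwargs": {"increments": [[[0,0,0,0],[0,0,0,0],[0,0,0,0],[0,0,0,0],[0,0,0,0]]], "hand": 165}}

```text
t: 28.17
position: [0.6322, -0.2611, 0.1202]
orientation: [-0.0, 0.776, 0.63, 0.0]
force: [-0.4, 0.0, -0.6]
grip_width: 0.0299
grip_force: 0.0
```

>>> {"fn": "step_arm", "kwargs": {"increments": [[[0,0,0,0],[0,0,0.005,0],[0,0,0.02,0],[0,0,0.05,0],[0,0,0.09,0]]]}}

```text
t: 28.58
position: [0.6308, -0.2602, 0.2083]
orientation: [-0.003, 0.776, 0.63, -0.001]
force: [1.7, -0.3, 0.4]
grip_width: 0.0299
grip_force: 0.0
```

>>> {"fn": "step_arm", "kwargs": {"increments": [[[0,0,0.04,0],[0,0,0.08,0],[-0.01,0.03,0.1,0],[-0.02,0.06,0.1,0],[-0.04,0.09,0.1,0]]]}}

```text
t: 29.0
position: [0.5932, -0.171, 0.3122]
orientation: [0.002, 0.777, 0.63, 0.001]
force: [0.0, 0.2, -0.2]
grip_width: 0.0303
grip_force: 0.0
```

>>> {"fn": "step_arm", "kwargs": {"increments": [[[0,0.04,0,0],[0,0.08,0,0],[0,0.12,0,0],[0,0.16,0,0],[0,0.2,0,0]]]}}

```text
t: 29.42
position: [0.5919, 0.0306, 0.3111]
orientation: [0.0, 0.776, 0.63, 0.0]
force: [0.9, 0.1, -0.3]
grip_width: 0.0298
grip_force: 0.0
```

Run:
```python
from h import *
T=robot.snapshot("top");S=robot.snapshot("scene");o=robot.get_obs();print(o["position"],o["force"])
a=cv2.resize(T["color"][145:240,300:410],(440,380),interpolation=2);b=cv2.resize(S["color"][110:310,220:400],(342,380),interpolation=2)
cv2.imwrite("pics/fin.png",np.hstack([a,b]))
for n in("jar","bottle","cup"):
    print(n,[np.round(robot.find_in(p,n)[0]["rect"]).tolist() if robot.find_in(p,n) else None for p in(S,T)])
```

```text
[0.59172502 0.03415095 0.31138853] [-0.07542728 -0.02602732  0.50555191]
jar [[336.0, 168.0, 365.0, 200.0], [288.0, 227.0, 314.0, 255.0]]
bottle [[296.0, 232.0, 317.0, 282.0], [310.0, 123.0, 326.0, 154.0]]
cup [[378.0, 264.0, 404.0, 300.0], [365.0, 156.0, 399.0, 174.0]]
```

View pics/fin.png

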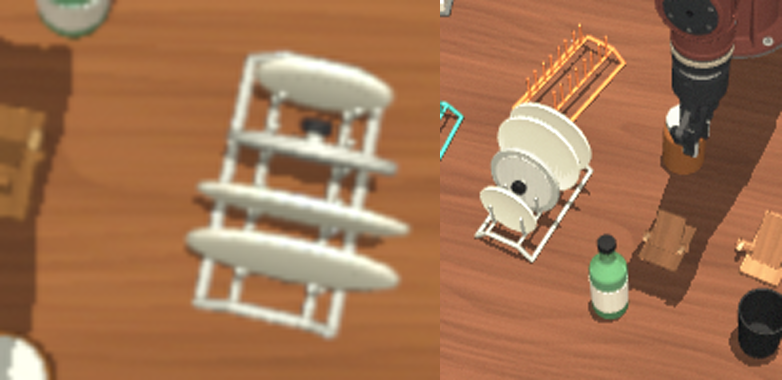

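All three discs stand in their slots in order and the bystanders are in place. I check the saucer's lean numerically before handing in.

Run:
```python
from h import *
S=robot.snapshot("scene");T=robot.snapshot("top")
for nm,r,c0,z in(("saucer",.054,(.632,-.2615),.0785),):
    V=[]
    for p in(S,T):
        q=proj(p,disc(*c0,z,-.2045,r,0.));l,t=q.min(0).astype(int)-4;rr,b=q.max(0).astype(int)+4
        hsv=cv2.cvtColor(p["color"],cv2.COLOR_BGR2HSV);m=((hsv[...,1]<75)&(hsv[...,2]>95)).astype(np.uint8)
        k=np.zeros_like(m);k[t:b,l:rr]=1;m=cv2.morphologyEx(m*k,cv2.MORPH_OPEN,np.ones((4,4),np.uint8))
        V.append((p,m,k))
    def iou(s):
        v=0
        for p,m,k in V:
            a=np.zeros_like(m);cv2.fillConvexPoly(a,cv2.convexHull(np.float32(proj(p,disc(*s[:2],s[2],-.2045,r,s[3])))).round().astype(np.int32),1)
            v+=(a&m&k).sum()/((a|m)&k).sum()
        return v
    g=[(iou((c0[0]+dx*.979,c0[1]-dx*.203,z+dz,e)),dx,dz,e) for dx in np.arange(-.016,.017,.004) for dz in(-.01,-.005,0,.005,.01,.02,.05) for e in np.arange(-.4,.41,.1)]
    for x in sorted(g)[::-1][:6]:print(nm,np.round(x,3))
```

```text
saucer [ 1.481  0.004 -0.005 -0.   ]
saucer [ 1.481  0.     0.    -0.   ]
saucer [ 1.456  0.     0.005 -0.   ]
saucer [ 1.449  0.    -0.005 -0.   ]
saucer [ 1.448  0.004 -0.01  -0.   ]
saucer [ 1.435  0.     0.01  -0.   ]
```

The fit puts the saucer upright at its seated position.

```bash
python3 -c "
from station import robot
print(robot.hand_in())"
```

```text
the job is handed in; nothing more can be done
None
```

The large plate, pot lid and saucer now stand upright in slots 1, 2 and 3, each lowered onto the bars before release; the last pictures showed the stored plate, jar, bottle and cup where they were, and the job was handed in at about 30 s with no verdict returned.

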